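# Canister set back into its graded stand

### The arm

A 6-joint arm with a two-finger parallel gripper is mounted at the origin on a cart in front of the work surface, level with it; the furniture and walls round the work are solid. World frame = base frame: x ahead of the robot, y to its left, z up, the work surface at z = 0. Lengths are in m, angles in degrees, forces in N, time in s.
With the tool pointing down it reaches from about 0.375 to 0.9 m from the base axis. Payload 3.1 kg.
Tool frame: the origin (TCP) lies between the finger pads; the fingertips stand 22 mm ahead of it and the grasp point (between the pads) lies 3 mm ahead of it; z points along the fingers, y is the line along which they close (so a half turn about z gives the same grasp; the last joint's range is limited). The gripper opens to 87 mm and grips with 3 to 60 N. Pads are 19 mm wide; open, the fingers measure 117 mm over their backs; the gripper's body (75 mm by 190 mm) begins 51 mm behind the grasp point.
Start: joints at [53.428, 30.224, 82.088, -0, 67.689, -10.227], TCP at [0.277, 0.56, 0.245] pointing down, gripper open.
Joint ranges: [-176.69, 176.69], [-43.24, 126.21], [12.49, 139.97], [-82, 262], [0, 151.66], [-163.58, 163.58]. Speed limits (degrees/s): [159.86, 159.86, 180, 180, 180, 180].

### API

Orientations are given as a 3x3 rotation matrix whose columns are the frame's x, y, z axes.
In Python, from rig import bot, capture, search_frame, outline_of, spot_point gives the robot as it stands.
- The arm moves only by the tool jog_arm, never from a script. Its argument "rows" is text: rows parted by semicolons, each of 7 numbers parted by spaces: the opening, from 0 (shut) to 1 (fully open), then the shift along the tool's x, y, z as a fraction of full scale, then the turn, a rotation vector about the tool's x, y, z as a fraction of full scale. A call has 1 to 20 rows; each row is the pose to reach, as a shift and turn from the pose commanded when the call began, along the tool's axes at that moment; what a row does not reach only later rows make up. Full scale, the value 1, is 0.5 m for a shift and pi/4 rad for a turn. A row lasts 1/12 s, in which the tool goes at most 41.7 mm and 7.16 degrees, less where a joint would pass 70% of its speed; a pose out of reach is approached as far as the arm can. A call with a number of a shift or a turn outside -1 to 1 is refused whole. A call with a gripper value outside its range is refused whole. The fingers move at their own pace and stop on an object; the grip force is fixed at half the most. Time passes only in rows, so rows that repeat a pose let the fingers close. It gives the time, the measured TCP pose, the force, the opening and the grip force at its end, in the units of the state.
- bot.read_state(): the state, without advancing time (a new reading comes with each control period).
- capture(name): name is "scene" or "side" or "wrist"; returns a dict with "pixels" (384x512x3 uint8, red, green, blue), "fx", "fy", "cx", "cy" (pixels), "R" (3x3) and "t" (3): a world point X has camera coordinates R X + t; the wrist camera has in their place "mount" (4x4, takes a point from camera to tool coordinates, whose origin is the TCP and whose axes are the flange's). Camera axes: x right, y down, z forward; pixel columns grow to the right and rows downward; lengths in m; the calibration is good to about 2 mm. The wrist camera is an equidistant fisheye: a pixel r from the principal point sees the ray r / f radians off the axis. A picture is of the moment at which its call begins: read the wrist's pose just before it. There is no depth.
- bot.hand_in(): hands the job in; it is judged then, once.
Trained networks look in a picture, given as the dict that the camera call returned (one of the last four; its "shot" number tells which), for a name from the list of things; names that differ only in an ending like _2 or _b are one class to them, and where a whole thing is asked for, a point or a joint stands for the part that bears it (a point fixed in the world has none). Each returns a list of dicts, best first, with "conf" (0 to 1); they miss things now and then, are a little off and sometimes report something else, mostly with a low value. They report only what shows in the picture. A call takes as long as a camera call. They do not tell look-alikes from the thing itself.
- search_frame(label, picture): "point" ([x, y, z] in m, in world coordinates, good to about 4 mm: the middle of the surface that is visible of it).
- outline_of(label, picture): "region" (384x512 bool, what is visible of it).
- spot_point(label, picture): "point" ([x, y, z] in m, in world coordinates, good to about 4 mm: a listed point, or the origin of a listed thing).
The state is a dict: "time_s": time; "joint_positions": joint angles; "qvel": joint speeds; "tau": joint torques, N m; "position": TCP position; "tcp_rot": TCP orientation; "force": force on the tool from outside, world axes, zero at the start; "moment": the same for the moment, N m; "opening": opening from 0.0 (shut) to 1.0 (fully open); "grasp_force": force on a finger pad.
Only numpy, scipy, OpenCV 4.12 (cv2) and the standard library are available. Lean on these libraries where they do the work, as an engineer would, in place of code of your own. Each camera call takes 0.05 s, during which the arm holds its last target. There are 200 camera calls.

### The job

Put the four steel canisters back into the dark wooden stand, one in each well, so that they stand in a row in order of size with the largest canister in the largest well and the smallest in the smallest. Set each one down gently, not dropped, until it sits fully home on the felt; keep the canisters upright, and leave the tea box and the salt carton where they are.

Things in the scene. Friction and masses are not known exactly. Their poses are not given: they have to be found in the camera images.
- canister_largest: Largest of four closed round canisters of brushed steel with a flat black lid (lid fixed on): 62 mm diameter, 116 mm tall with the lid (the lid is the top 18 mm and 1 mm smaller in diameter), about 0.4 kg, standing loose on the worktop. Origin: centre of its underside; z up. Lift it by the straight sides, from above.
- canister_second: Second largest canister, same design: 53 mm diameter, 103 mm tall, about 0.28 kg. Origin: centre of its underside.
- canister_third: Third largest canister, same design: 44 mm diameter, 90 mm tall, about 0.2 kg. Origin: centre of its underside.
- canister_smallest: Smallest canister, same design: 35 mm diameter, 77 mm tall, about 0.13 kg. Origin: centre of its underside.
- well_largest: Grey felt disc on the floor of the largest well, 68 mm bore, at one end of the stand: a dark wooden block 275 x 92 x 30 mm, fixed to the worktop, pointing any way, with four round wells in a row in order of size. Each bore is 6 mm wider than its canister. Origin: centre of the felt's upper face, 14 mm above the worktop, where the canister's underside rests; y along the row toward the smallest well.
- well_second: Felt disc in the second well of the same stand, 59 mm bore, 74.5 mm along the row from the largest well. Origin and axes likewise. All wells are 16 mm deep above the felt, their rims chamfered by 3 mm, with 11 mm of wood between neighbours.
- well_third: Felt disc on the floor of the third well, 50 mm bore, 65.5 mm along the row from the second. Origin and axes as for the largest.
- well_smallest: Felt disc on the floor of the smallest well, 41 mm bore, 56.5 mm along the row from the third, at the other end of the stand. Origin and axes as for the largest.
- tea_box: Bystander: small red carton, 102 x 53 x 60 mm, loose on the worktop behind the work; origin at the centre of its underside. Not to be moved.
- salt_box: Bystander: upright green and white carton, 46 x 67 x 143 mm, loose on the worktop near the sink; origin at the centre of its underside. Not to be moved.
Mind the look-alikes: they are no part of the job. Leave any blue look-alike of the canister_smallest alone.

How it is judged (in metres and radians):
At the end, for the whole second after the job is handed in: Each canister stands in its own well: underside within 8 mm horizontally of the centre of the felt and less than 4 mm above it, upright within 0.06 rad, released and at rest (horizontal distance between canister_largest and well_largest below 0.008 m and z of canister_largest in the frame of well_largest below 0.004 m and angle between each of canister_largest, canister_second, canister_third, canister_smallest's own z axis and vertical below 0.06 rad and linear speed of each of canister_largest, canister_second, canister_third, canister_smallest below 0.02 m/s and horizontal distance between canister_second and well_second below 0.008 m and z of canister_second in the frame of well_second below 0.004 m and horizontal distance between canister_third and well_third below 0.008 m and z of canister_third in the frame of well_third below 0.004 m and horizontal distance between canister_smallest and well_smallest below 0.008 m and z of canister_smallest in the frame of well_smallest below 0.004 m); the robot touches nothing.
It fails at once if a canister is tipped by more than 0.5 rad (angle between any of canister_largest, canister_second, canister_third, canister_smallest's own z axis and vertical above 0.5 rad).
It fails at once if a canister falls or flies at more than 0.6 m/s without being held (dropped by more than about 18 mm, or knocked away) ((linear speed of canister_largest above 0.6 m/s and contact force between canister_largest and the fingers below 0.1 N) or (linear speed of canister_second above 0.6 m/s and contact force between canister_second and the fingers below 0.1 N) or (linear speed of canister_third above 0.6 m/s and contact force between canister_third and the fingers below 0.1 N) or (linear speed of canister_smallest above 0.6 m/s and contact force between canister_smallest and the fingers below 0.1 N)).
It fails at once if a canister is rammed down on the felt of its well with more than 60 N (contact force between canister_largest and well_largest above 60 N or contact force between canister_second and well_second above 60 N or contact force between canister_third and well_third above 60 N or contact force between canister_smallest and well_smallest above 60 N).
It fails at once if the tea box or the salt carton is moved by more than 20 mm (distance of any of tea_box, salt_box from where it was at the start of the episode above 0.02 m).
It also fails if it takes over 96 s, if anything falls off the work surface, if the arm or the gripper's body presses on something with over 40 N, if the wrist force passes 120 N, or if a joint passes its speed limit or range.

## Working session

There is one attempt and no reset: what is moved stays moved. The work goes in short steps, Python scripts to look and compute and a tool call to move; the robot and the scene stay as the last step left them, time stands still between calls to the robot, and variables do not carry over. Pictures are saved under pics/ and viewed, at most 14 in all, crops included, and the job is handed in when it is done.

Besides the shell and the picture viewer there is one more tool, called as name(argument=value, ...), one argument or row to a line, values as JSON. jog_arm: Moves the arm, as the interface text tells. Its arguments: {"type":"object","properties":{"rows":{"type":"string"}},"required":["rows"]}

```bash
mkdir -p pics; ls
cat > h.py <<'E'
import numpy as np, cv2
from rig import bot, capture, search_frame, outline_of, spot_point
def save(p,n): cv2.imwrite(f'pics/{n}.png',cv2.cvtColor(p['pixels'],cv2.COLOR_RGB2BGR))
C=['canister_largest','canister_second','canister_third','canister_smallest']
W=['well_largest','well_second','well_third','well_smallest']
E
python3 - <<'E'
from h import *
np.set_printoptions(precision=4,suppress=True)
s=bot.read_state(); print(s['position'],s['tcp_rot'],s['opening'],s['time_s'])
for c in ['scene','side']:
    p=capture(c); save(p,c+'0')
    print(c,p['R'],p['t'],p['fx'])
    for l in C+W+['tea_box','salt_box']:
        print(l,[(np.array(d['point']),round(d['conf'],2)) for d in spot_point(l,p)])
E
```

```text
pics
[0.2769 0.5595 0.2436] [[-0.8961  0.4438 -0.0013]
 [ 0.4438  0.8961 -0.0018]
 [ 0.0004 -0.0021 -1.    ]] 1.0006089777682523 0.0
scene [[ 0.649  -0.7608  0.0034]
 [-0.4829 -0.4155 -0.7708]
 [ 0.5878  0.4986 -0.6371]] [-0.3236  0.3527  0.9653] 448.1331327892744
canister_largest [(array([ 0.5838,  0.1662, -0.0009]), 0.97)]
canister_second [(array([ 0.6133,  0.3249, -0.0027]), 0.79), (array([ 0.4241,  0.1578, -0.0021]), 0.48)]
canister_third [(array([ 0.4248,  0.158 , -0.0006]), 0.88)]
canister_smallest [(array([ 0.4433,  0.3263, -0.0013]), 0.78), (array([0.5252, 0.326 , 0.0028]), 0.56)]
well_largest [(array([0.5994, 0.0067, 0.0131]), 0.68)]
well_second [(array([ 0.5458, -0.0515,  0.0123]), 0.59)]
well_third [(array([ 0.5024, -0.0965,  0.017 ]), 0.68)]
well_smallest [(array([ 0.464 , -0.1388,  0.0147]), 0.41)]
tea_box [(array([ 0.7536,  0.1221, -0.0021]), 0.91)]
salt_box [(array([ 0.7519, -0.1849, -0.0012]), 0.67)]
side [[ 0.8692 -0.4943  0.0161]
 [-0.2718 -0.5047 -0.8194]
 [ 0.4131  0.7078 -0.573 ]] [-0.4916  0.2231  0.8395] 400.8656025304056
canister_largest [(array([ 0.5848,  0.1665, -0.0004]), 0.82)]
canister_second [(array([0.6115, 0.3261, 0.0005]), 0.66)]
canister_third [(array([ 0.4255,  0.1625, -0.0004]), 0.65)]
canister_smallest [(array([ 0.4469,  0.3301, -0.0009]), 0.86), (array([ 0.5231,  0.3266, -0.0034]), 0.63)]
well_largest [(array([0.5977, 0.0045, 0.0137]), 0.71)]
well_second [(array([ 0.5491, -0.0514,  0.0133]), 0.71)]
well_third [(array([ 0.5064, -0.0971,  0.01  ]), 0.51), (array([0.4225, 0.1642, 0.0007]), 0.29)]
well_smallest [(array([ 0.464 , -0.1375,  0.0165]), 0.45)]
tea_box [(array([0.7543, 0.1257, 0.0004]), 0.9), (array([0.6   , 0.005 , 0.0135]), 0.51)]
salt_box [(array([ 0.7518, -0.1874, -0.0012]), 0.6)]
```

View pics/scene0.png

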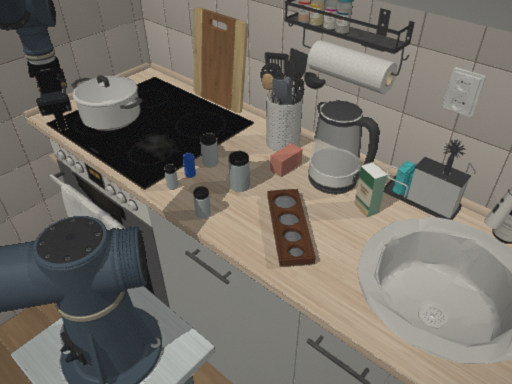

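View pics/side0.png

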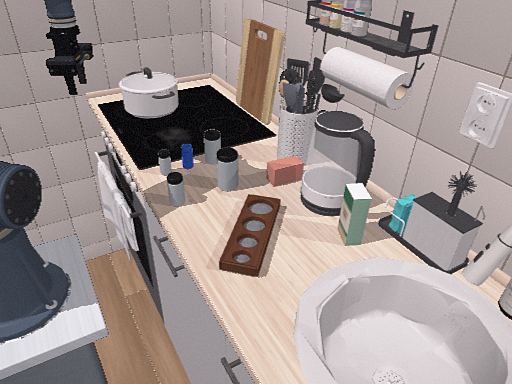

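Grey smallest canister at about (171,177), the blue look-alike at (189,165); the networks agree with the pictures. I'll use one gripper yaw across the row throughout (about -43°, which suits joint 6).

```bash
cat >> h.py <<'E'
from scipy.spatial.transform import Rotation as Ro
import sys
np.set_printoptions(precision=4,suppress=True)
def plan(xyz,yaw=None):
    "print shift and turn fractions from the measured pose to a tool-down pose with y axis at yaw"
    s=bot.read_state(); R=np.array(s['tcp_rot']); p=np.array(s['position'])
    d=R.T@(np.array(xyz)-p)/.5
    o='shift %s n=%.1f'%(d.round(4),np.linalg.norm(d)*.5/.0417)
    if yaw is not None:
        a=np.radians(yaw); y=np.array([np.cos(a),np.sin(a),0]); z=np.array([0,0,-1.])
        T=np.c_[np.cross(y,z),y,z]
        r=Ro.from_matrix(R.T@T).as_rotvec(); o+=' turn %s n=%.1f'%((r/(np.pi/4)).round(4),np.degrees(np.linalg.norm(r))/7.16)
    print(o)
def st():
    s=bot.read_state(); R=np.array(s['tcp_rot'])
    print('t %.2f pos %s yaw %.1f open %.3f F %s g %.1f'%(s['time_s'],np.array(s['position']),np.degrees(np.arctan2(R[1,1],R[0,1])),s['opening'],np.array(s['force']).round(1),np.max(s['grasp_force'])))
E
python3 -c "
from h import *
plan([.50,.2,.3],-43)"
```

```text
shift [-0.7187 -0.4477 -0.1109] n=10.2 turn [ 0.     -0.      2.3701] n=14.9
```

jog_arm(
  rows="1 0 0 -0.1 0 0 0.2; 1 -0.1 -0.06 -0.11 0 0 0.3;1 -0.2 -0.12 -0.11 0 0 0.5;1 -0.3 -0.19 -0.11 0 0 0.7;1 -0.4 -0.25 -0.11 0 0 0.8;1 -0.5 -0.31 -0.11 0 0 0.9;1 -0.6 -0.37 -0.11 0 0 1;1 -0.68 -0.43 -0.11 0 0 1;1 -0.72 -0.45 -0.11 0 0 1;1 -0.72 -0.45 -0.11 0 0 1;1 -0.72 -0.45 -0.11 0 0 1",
)

```text
time_s: 2.02
position: [0.4961, 0.2045, 0.2998]
tcp_rot: [[-0.32, 0.947, 0.001], [0.947, 0.32, 0.0], [0.0, 0.001, -1.0]]
force: [-0.0, 0.9, -0.0]
opening: 0.998
grasp_force: 0.0
```

jog_arm(
  rows="1 0 0 0 0 0 0.2;1 0 0 0 0 0 0.4;1 0 0 0 0 0 0.6;1 0 0 0 0 0 0.8;1 0 0 0 0 0 1;1 0 0 0 0 0 1;1 0 0 0 0 0 1;1 0 0 0 0 0 1",
)

```text
time_s: 2.68
position: [0.4954, 0.2063, 0.2996]
tcp_rot: [[0.444, 0.896, 0.0], [0.896, -0.444, 0.0], [0.0, 0.0, -1.0]]
force: [0.4, -0.1, 0.0]
opening: 1.001
grasp_force: 0.0
```

```bash
cat > look.py <<'E'
from h import *
st()
p=capture('wrist'); save(p,sys.argv[1])
print(p['fx'],p['cx'],p['cy'],np.array(p['mount']))
for l in C+W:
    print(l,[(np.array(d['point']),round(d['conf'],2)) for d in spot_point(l,p)][:2])
E
python3 look.py w1; python3 -c "
from h import *
plan([.52,.05,.3],-43)"
```

```text
t 2.68 pos [0.4954 0.2063 0.2996] yaw -26.4 open 1.001 F [ 0.4 -0.1  0. ] g 0.0
297.3186396354542 254.66107657492992 194.85707207628096 [[ 0.     -0.9541 -0.2994  0.0823]
 [ 1.     -0.0003  0.0012 -0.0002]
 [-0.0012 -0.2994  0.9541 -0.138 ]
 [ 0.      0.      0.      1.    ]]
canister_largest [(array([0.5834, 0.1692, 0.0011]), 0.55)]
canister_second [(array([0.6087, 0.3229, 0.0038]), 0.57)]
canister_third [(array([0.4221, 0.1636, 0.0015]), 0.88)]
canister_smallest [(array([ 0.4494,  0.3272, -0.0015]), 0.94), (array([0.5216, 0.33  , 0.001 ]), 0.78)]
well_largest [(array([0.5983, 0.0011, 0.0157]), 0.77), (array([ 0.5867,  0.1673, -0.0006]), 0.51)]
well_second []
well_third []
well_smallest []
shift [-0.2584  0.1829 -0.0009] n=3.8 turn [-0.      0.      0.3705] n=2.3
```

jog_arm(
  rows="1 -0.08 0.05 0 0 0 0.1;1 -0.16 0.11 0 0 0 0.25;1 -0.24 0.17 0 0 0 0.37;1 -0.26 0.18 0 0 0 0.37;1 -0.26 0.18 0 0 0 0.37;1 -0.26 0.18 0 0 0 0.37;1 -0.26 0.18 0 0 0 0.37",
)

```text
time_s: 3.72
position: [0.5181, 0.0502, 0.2994]
tcp_rot: [[0.682, 0.731, -0.001], [0.731, -0.682, 0.001], [0.0, -0.001, -1.0]]
force: [-0.6, -0.0, -0.7]
opening: 1.001
grasp_force: 0.0
```

```bash
python3 look.py w2; python3 -c "
from h import *
plan([.50,-.07,.3],-43)"
```

```text
t 3.72 pos [0.5181 0.0502 0.2994] yaw -43.0 open 1.001 F [-0.6 -0.  -0.7] g 0.0
297.3186396354542 254.66107657492992 194.85707207628096 [[ 0.     -0.9542 -0.299   0.0823]
 [ 1.     -0.0003  0.0012 -0.0001]
 [-0.0012 -0.299   0.9542 -0.138 ]
 [ 0.      0.      0.      1.    ]]
canister_largest []
canister_second [(array([ 0.5038, -0.092 ,  0.0117]), 0.36)]
canister_third [(array([0.4234, 0.1636, 0.0029]), 0.88)]
canister_smallest [(array([ 0.4519,  0.3269, -0.0009]), 0.74)]
well_largest [(array([ 0.5971, -0.0013,  0.0188]), 0.71)]
well_second [(array([ 0.5462, -0.0521,  0.0118]), 0.85)]
well_third [(array([ 0.5038, -0.0914,  0.015 ]), 0.89)]
well_smallest [(array([ 0.4613, -0.1375,  0.0118]), 0.75)]
shift [-0.2013  0.1375 -0.0009] n=2.9 turn [0.     0.     0.0015] n=0.0
```

View pics/w2.png

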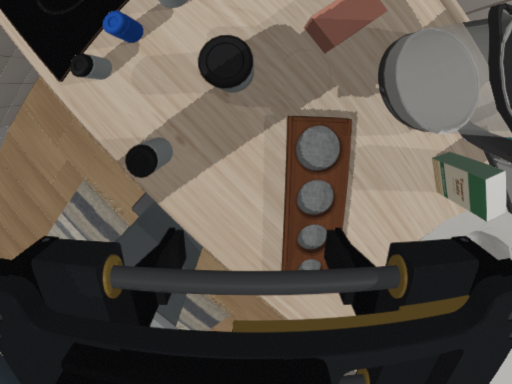

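The wrist view shows the felts at (318,148), (315,197), (313,237), (310,268), and the lids at (227,62) and (142,160). I'll refine by fitting geometry to outlines.

```bash
cat > fit.py <<'E'
from h import *
from scipy.optimize import minimize
D=dict(zip(C,[.062,.053,.044,.035])); H=dict(zip(C,[.116,.103,.09,.077])); B=[.034,.0295,.025,.0205]
OFF=np.array([0,.0745,.14,.1965])
SEED=dict(zip(C,[(.584,.167),(.611,.325),(.424,.161),(.447,.328)]))
def cam(p):
    if 'mount' in p:
        s=p['state']; T=np.eye(4); T[:3,:3]=s['tcp_rot']; T[:3,3]=s['position']
        Ti=np.linalg.inv(T@np.array(p['mount'])); return Ti[:3,:3],Ti[:3,3]
    return np.array(p['R']),np.array(p['t'])
def proj(p,X):
    R,t=cam(p); c=X@R.T+t
    if 'mount' in p:
        r=np.linalg.norm(c[:,:2],axis=1); k=np.arctan2(r,c[:,2])/r
    else: k=1/c[:,2]
    return np.c_[p['cx']+p['fx']*c[:,0]*k,p['cy']+p['fy']*c[:,1]*k]
A=np.linspace(0,2*np.pi,72,endpoint=False)
def ring(x,y,z,r): return np.c_[x+r*np.cos(A),y+r*np.sin(A),0*A+z]
SC=8
def fill(polys,box):
    x0,y0,w,h=box; m=None
    for q in polys:
        k=np.zeros((h*SC//2,w*SC//2),np.uint8)
        cv2.fillPoly(k,[np.int32(np.round((q-[x0-.5,y0-.5])*SC/2))],1)
        m=k if m is None else m&k
    return m
def mismatch(mask,polys):
    ys,xs=np.nonzero(mask); x0,y0=xs.min()-8,ys.min()-8; w,h=xs.max()-x0+9,ys.max()-y0+9
    x0,y0=max(x0,0),max(y0,0); g=mask[y0:y0+h,x0:x0+w].astype(np.uint8); h,w=g.shape
    g=cv2.resize(g,(w*SC//2,h*SC//2),interpolation=cv2.INTER_NEAREST)
    m=fill(polys,(x0,y0,w,h)); return (g!=m).sum()/max(g.sum(),1)
def can_polys(p,c,x,y):
    q=proj(p,np.r_[ring(x,y,0,D[c]/2),ring(x,y,H[c],D[c]/2-.0005)])
    return [cv2.convexHull(q.astype(np.float32))[:,0]]
def well_polys(p,i,x,y):
    return [proj(p,ring(x,y,.014,B[i])),proj(p,ring(x,y,.027,B[i]))]
nm=lambda f,x0,st:minimize(f,x0,method='Nelder-Mead',options=dict(initial_simplex=np.r_[[x0],np.array(x0)+np.diag(st)],xatol=1e-4,fatol=1e-5,maxiter=300))
def near(p,l,xyz):
    u=proj(p,np.array([xyz]))[0]; b=None
    for d in outline_of(l,p):
        m=np.array(d['region'])
        if m.sum()<40: continue
        ys,xs=np.nonzero(m); e=np.hypot(xs.mean()-u[0],ys.mean()-u[1])
        if e<12 and (b is None or e<b[0]): b=(e,m)
    return None if b is None else b[1]
def shoot(n):
    s=bot.read_state(); p=capture(n); p['state']=s; return p
E
cat > run1.py <<'E'
from fit import *
for n in ['scene','side','wrist']:
    p=shoot(n); print(n)
    for c in C:
        x,y=SEED[c]; m=near(p,c,(x,y,H[c]/2))
        if m is None: continue
        r=nm(lambda v:mismatch(m,can_polys(p,c,*v)),(x,y),(.006,.006)); print(c,r.x,round(r.fun,3))
    ms=[near(p,w,(.598-.684*o,.003-.729*o,.02)) for w,o in zip(W,OFF)]
    ok=[i for i in range(4) if ms[i] is not None]
    def f(v):
        d=np.array([np.cos(v[2]),np.sin(v[2])]); 
        return sum(mismatch(ms[i],well_polys(p,i,*(v[:2]+d*(OFF[i]-.1)))) for i in ok)
    if len(ok)>1:
        r=nm(f,(.53,-.07,np.radians(-133)),(.006,.006,.05)); d=np.array([np.cos(r.x[2]),np.sin(r.x[2])])
        print('stand',ok,round(r.fun/len(ok),3),np.degrees(r.x[2]).round(2),*(r.x[:2]+d*(o-.1) for o in OFF))
E
python3 run1.py
```

```text
scene
canister_largest [0.5837 0.1677] 0.069
canister_second [0.6108 0.3257] 0.131
canister_third [0.4225 0.1627] 0.087
stand [0, 1, 3] 0.143 -133.26 [0.5984 0.0042] [ 0.5474 -0.05  ] [ 0.5025 -0.0977] [ 0.4638 -0.1389]
side
canister_largest [0.587  0.1723] 0.083
canister_second [0.6132 0.327 ] 0.201
canister_third [0.4268 0.1687] 0.23
canister_smallest [0.4499 0.3294] 0.313
stand [0, 1, 2, 3] 0.12 -133.57 [0.6007 0.0026] [ 0.5494 -0.0514] [ 0.5042 -0.0988] [ 0.4653 -0.1398]
wrist
canister_largest [0.5843 0.1666] 0.089
canister_third [0.425  0.1622] 0.121
canister_smallest [0.4497 0.3227] 0.092
stand [0, 1, 2, 3] 0.216 -133.49 [0.6001 0.0047] [ 0.5488 -0.0494] [ 0.5037 -0.0969] [ 0.4648 -0.1379]
```

```bash
python3 -c "
from h import *
plan([.584,.167,.2],-43.4)
plan([.584,.167,.078],-43.4)"
```

```text
shift [ 0.2608 -0.0636  0.1991] n=4.0 turn [-0.     0.     0.009] n=0.1
shift [ 0.2608 -0.0636  0.4431] n=6.2 turn [-0.     0.     0.009] n=0.1
```

jog_arm(
  rows="1 0.07 -0.016 0.02 0 0 0;1 0.14 -0.032 0.07 0 0 0.01;1 0.2 -0.05 0.12 0 0 0.01;1 0.26 -0.064 0.16 0 0 0.01;1 0.26 -0.064 0.2 0 0 0.01;1 0.26 -0.064 0.2 0 0 0.01;1 0.26 -0.064 0.2 0 0 0.01;1 0.26 -0.064 0.2 0 0 0.01",
)

```text
time_s: 6.18
position: [0.5838, 0.1664, 0.2004]
tcp_rot: [[0.688, 0.726, 0.001], [0.726, -0.688, -0.0], [0.001, 0.001, -1.0]]
force: [-0.1, -0.4, 0.3]
opening: 0.999
grasp_force: 0.0
```

Run:
```python
from fit import *
p=shoot('wrist'); save(p,'w3'); st()
for c in C:
    x,y=SEED[c]; m=near(p,c,(x,y,H[c]/2))
    if m is None: continue
    r=nm(lambda v:mismatch(m,can_polys(p,c,*v)),(x,y),(.006,.006)); print(c,r.x,round(r.fun,3))
plan([.584,.167,.078],-43.4)
```

```text
t 6.23 pos [0.5842 0.1662 0.201 ] yaw -43.5 open 0.999 F [ 0.1 -0.5 -0.1] g 0.0
canister_largest [0.586  0.1707] 0.07
canister_second [0.6112 0.3221] 0.045
shift [ 0.0005 -0.0016  0.2461] n=3.0 turn [ 0.0021 -0.0023 -0.0023] n=0.0
```

View pics/w3.png

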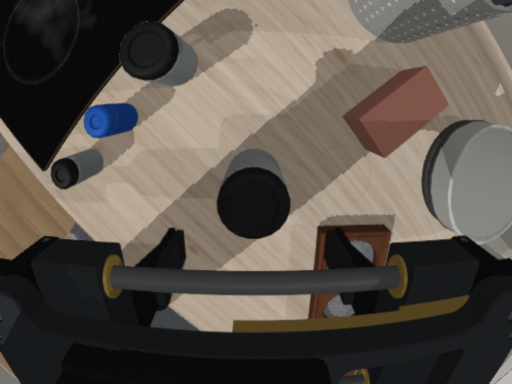

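Lid of the largest centred between the fingers at (254,200). Descend and grip.

jog_arm(
  rows="1 0.005 -0.002 0.06 0 0 0;1 0.005 -0.002 0.12 0 0 0;1 0.005 -0.002 0.17 0 0 0;1 0.005 -0.002 0.21 0 0 0;1 0.005 -0.002 0.235 0 0 0;1 0.005 -0.002 0.246 0 0 0;1 0.005 -0.002 0.246 0 0 0;0.5 0.005 -0.002 0.246 0 0 0;0 0.005 -0.002 0.246 0 0 0;0 0.005 -0.002 0.246 0 0 0;0 0.005 -0.002 0.246 0 0 0;0 0.005 -0.002 0.246 0 0 0;0 0.005 -0.002 0.246 0 0 0;0 0.005 -0.002 0.246 0 0 0",
)

```text
time_s: 7.6
position: [0.5851, 0.1694, 0.0774]
tcp_rot: [[0.688, 0.726, 0.001], [0.726, -0.688, 0.0], [0.001, 0.001, -1.0]]
force: [-0.2, -0.7, 5.0]
opening: 0.712
grasp_force: 30.0
```

Run:
```python
from fit import *
st()
for n in ['scene','side']:
    p=shoot(n); c=C[0]; x,y=SEED[c]; m=near(p,c,(x,y,H[c]/2)); print(n, [np.array(d['point']) for d in spot_point(c,p)][:1], None if m is None else m.sum())
plan([.599,.004,.16],-43.4)
```

```text
t 7.60 pos [0.5851 0.1694 0.0774] yaw -43.4 open 0.712 F [-0.2 -0.7  5. ] g 30.0
scene [array([ 0.5845,  0.1663, -0.0017])] 688
side [array([ 0.5847,  0.1682, -0.0027])] 727
shift [-0.2208  0.2479 -0.1652] n=4.4 turn [ 0.0012 -0.0014 -0.0011] n=0.0
```

jog_arm(
  rows="0 0 0 -0.02 0 0 0;0 0 0 -0.05 0 0 0;0 0 0 -0.09 0 0 0;0 0 0 -0.13 0 0 0;0 -0.03 0.03 -0.16 0 0 0;0 -0.07 0.07 -0.165 0 0 0;0 -0.11 0.12 -0.165 0 0 0;0 -0.15 0.17 -0.165 0 0 0;0 -0.19 0.21 -0.165 0 0 0;0 -0.21 0.235 -0.165 0 0 0;0 -0.22 0.248 -0.165 0 0 0;0 -0.22 0.248 -0.165 0 0 0;0 -0.22 0.248 -0.165 0 0 0;0 -0.22 0.248 -0.14 0 0 0;0 -0.22 0.248 -0.12 0 0 0;0 -0.22 0.248 -0.1 0 0 0;0 -0.22 0.248 -0.085 0 0 0;0 -0.22 0.248 -0.075 0 0 0;0 -0.22 0.248 -0.075 0 0 0;0 -0.22 0.248 -0.075 0 0 0",
)

```text
time_s: 9.57
position: [0.5988, 0.0045, 0.1136]
tcp_rot: [[0.687, 0.726, -0.001], [0.726, -0.687, 0.0], [-0.0, -0.001, -1.0]]
force: [-0.1, -0.4, -4.7]
opening: 0.707
grasp_force: 30.0
```

Run:
```python
from fit import *
st()
p=shoot('scene'); save(p,'s1'); q=shoot('side'); save(q,'s2')
a=cv2.imread('pics/s1.png')[150:280,210:340]; b=cv2.imread('pics/s2.png')[120:280,190:320]
cv2.imwrite('pics/c1.png',np.hstack([cv2.resize(a,(390,480)),cv2.resize(b,(390,480))]))
for w in (p,q): print([np.array(d['point']) for d in spot_point(C[0],w)][:1])
plan([.5997,.0047,.0914],-43.4)
```

```text
t 9.57 pos [0.5988 0.0045 0.1136] yaw -43.4 open 0.707 F [-0.1 -0.4 -4.7] g 30.0
[array([0.597 , 0.0009, 0.0337])]
[]
shift [ 0.0012 -0.0005  0.0465] n=0.6 turn [ 0.0014 -0.0009 -0.0011] n=0.0
```

View pics/c1.png

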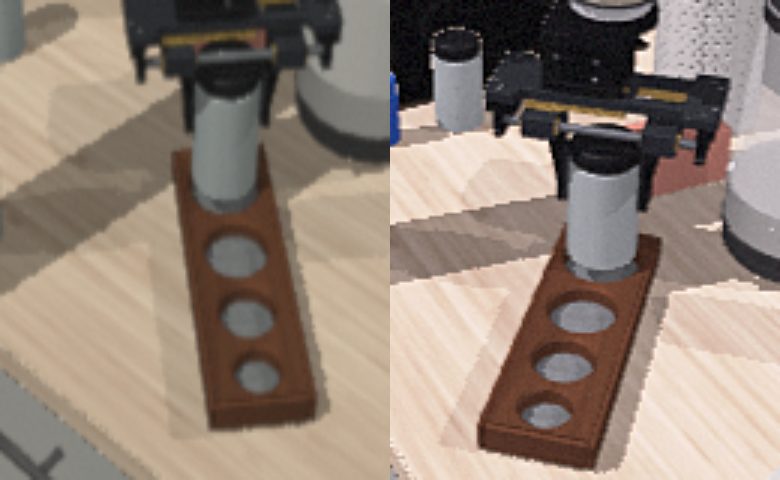

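The canister hangs centred just above the largest well. Lower it.

jog_arm(
  rows="0 0.001 0 0.008 0 0 0;0 0.001 0 0.016 0 0 0;0 0.001 0 0.024 0 0 0;0 0.001 0 0.03 0 0 0;0 0.001 0 0.036 0 0 0;0 0.001 0 0.04 0 0 0;0 0.001 0 0.04 0 0 0",
)

```text
time_s: 10.35
position: [0.5989, 0.0046, 0.0933]
tcp_rot: [[0.688, 0.726, -0.001], [0.726, -0.688, 0.0], [-0.001, -0.001, -1.0]]
force: [-0.1, -0.4, -4.8]
opening: 0.704
grasp_force: 30.0
```

jog_arm(
  rows="0 0 0 0.002 0 0 0;0 0 0 0.003 0 0 0;0 0 0 0.004 0 0 0;0 0 0 0.004 0 0 0",
)

```text
time_s: 10.68
position: [0.5993, 0.0046, 0.0921]
tcp_rot: [[0.688, 0.726, 0.0], [0.726, -0.688, -0.0], [0.0, 0.0, -1.0]]
force: [-0.3, 0.5, -5.1]
opening: 0.707
grasp_force: 30.0
```

jog_arm(
  rows="0 0 0 0.002 0 0 0;0 0 0 0.002 0 0 0;0.8 0 0 0.002 0 0 0;1 0 0 0.002 0 0 0;1 0 0 0.002 0 0 0;1 0 0 0.002 0 0 0;1 0 0 0.002 0 0 0;1 0 0 0.002 0 0 0;1 0 0 -0.03 0 0 0;1 0 0 -0.08 0 0 0;1 0 0 -0.15 0 0 0;1 0 0 -0.22 0 0 0;1 0 0 -0.22 0 0 0;1 0 0 -0.22 0 0 0",
)

```text
time_s: 11.85
position: [0.6009, 0.0043, 0.2046]
tcp_rot: [[0.688, 0.726, 0.006], [0.726, -0.688, -0.001], [0.003, 0.005, -1.0]]
force: [0.0, -1.3, -0.4]
opening: 0.999
grasp_force: 0.0
```

Run:
```python
from fit import *
st()
p=shoot('scene'); save(p,'s3'); q=shoot('side'); w=shoot('wrist')
for k in (p,q,w):
    print([np.array(d['point']) for d in spot_point(C[0],k)][:1])
    c=C[1];x,y=SEED[c]; m=near(k,c,(x,y,H[c]/2))
    if m is not None: r=nm(lambda v:mismatch(m,can_polys(k,c,*v)),(x,y),(.006,.006)); print(c,r.x,round(r.fun,3))
plan([.611,.324,.2],-43.4)
```

```text
t 11.85 pos [0.6009 0.0043 0.2046] yaw -43.4 open 0.999 F [ 0.  -1.3 -0.4] g 0.0
[array([0.5965, 0.0015, 0.0132])]
canister_second [0.6092 0.3253] 0.108
[array([0.5992, 0.0015, 0.0123])]
canister_second [0.6124 0.3255] 0.084
[array([0.5986, 0.0046, 0.0142])]
shift [ 0.4804 -0.4217  0.0022] n=7.7 turn [-0.002   0.0013 -0.0011] n=0.0
```

jog_arm(
  rows="1 0.06 -0.05 0 0 0 0;1 0.12 -0.105 0 0 0 0;1 0.18 -0.158 0 0 0 0;1 0.24 -0.21 0 0 0 0;1 0.3 -0.263 0 0 0 0;1 0.36 -0.316 0 0 0 0;1 0.42 -0.37 0 0 0 0;1 0.46 -0.41 0 0 0 0;1 0.48 -0.422 0 0 0 0;1 0.48 -0.422 0 0 0 0;1 0.48 -0.422 0 0 0 0;1 0.48 -0.422 0 0 0 0",
)

```text
time_s: 13.3
position: [0.6111, 0.3221, 0.2016]
tcp_rot: [[0.689, 0.725, -0.001], [0.725, -0.689, -0.001], [-0.002, 0.0, -1.0]]
force: [-0.1, -1.0, 0.1]
opening: 0.999
grasp_force: 0.0
```

```bash
cat > see.py <<'E'
from fit import *
st(); i=int(sys.argv[1]); c=C[i]; x,y=SEED[c]; w=shoot('wrist'); save(w,'see%d'%i)
print([np.array(d['point']) for d in spot_point(c,w)][:2])
m=near(w,c,(x,y,H[c]/2))
if m is not None: r=nm(lambda v:mismatch(m,can_polys(w,c,*v)),(x,y),(.006,.006)); print(c,r.x,round(r.fun,3))
plan(eval(sys.argv[2]),-43.4)
E
python3 see.py 1 [.611,.324,.073]
```

```text
t 13.30 pos [0.6111 0.3221 0.2016] yaw -43.5 open 0.999 F [-0.1 -1.   0.1] g 0.0
[array([0.6099, 0.3238, 0.003 ])]
canister_second [0.6118 0.3271] 0.082
shift [ 0.0025 -0.0036  0.2581] n=3.1 turn [ 0.0001  0.0009 -0.0041] n=0.0
```

View pics/see1.png

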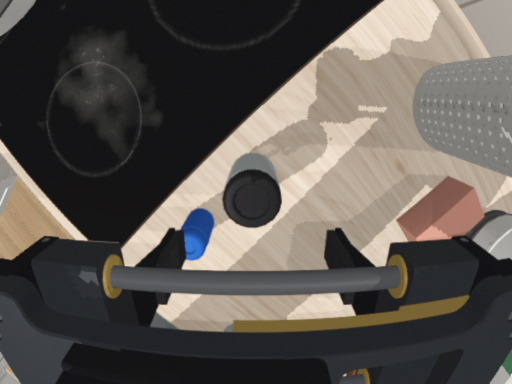

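The second canister's lid is at (252,198), between the fingers; blue is clear at (198,235). Descend.

jog_arm(
  rows="1 0.004 -0.005 0.06 0 0 0;1 0.004 -0.005 0.12 0 0 0;1 0.004 -0.005 0.18 0 0 0;1 0.004 -0.005 0.22 0 0 0;1 0.004 -0.005 0.245 0 0 0;1 0.004 -0.005 0.257 0 0 0;1 0.004 -0.005 0.257 0 0 0;0.5 0.004 -0.005 0.257 0 0 0;0 0.004 -0.005 0.257 0 0 0;0 0.004 -0.005 0.257 0 0 0;0 0.004 -0.005 0.257 0 0 0;0 0.004 -0.005 0.257 0 0 0;0 0.004 -0.005 0.257 0 0 0;0 0.004 -0.005 0.257 0 0 0;0 0.004 -0.005 0.257 0 0 0",
)

```text
time_s: 14.7
position: [0.6112, 0.3271, 0.0741]
tcp_rot: [[0.688, 0.726, 0.001], [0.726, -0.688, 0.0], [0.001, 0.001, -1.0]]
force: [0.3, -1.4, 2.2]
opening: 0.601
grasp_force: 29.9
```

```bash
python3 -c "
from h import *
st()
plan([.6,.17,.2],-43.4)
plan([.548,-.0505,.12],-43.4)"
```

```text
t 14.70 pos [0.6112 0.3271 0.0741] yaw -43.4 open 0.601 F [ 0.3 -1.4  2.2] g 29.9
shift [-0.2433  0.2    -0.2518] n=4.8 turn [ 0.001  -0.0011 -0.0009] n=0.0
shift [-0.6352  0.4275 -0.092 ] n=9.2 turn [ 0.001  -0.0011 -0.0009] n=0.0
```

jog_arm(
  rows="0 0 0 -0.02 0 0 0;0 0 0 -0.06 0 0 0;0 0 0 -0.12 0 0 0;0 0 0 -0.18 0 0 0;0 -0.04 0.03 -0.24 0 0 0;0 -0.09 0.06 -0.29 0 0 0;0 -0.15 0.1 -0.3 0 0 0;0 -0.21 0.14 -0.3 0 0 0;0 -0.27 0.182 -0.3 0 0 0;0 -0.33 0.222 -0.3 0 0 0;0 -0.39 0.262 -0.3 0 0 0;0 -0.45 0.303 -0.3 0 0 0;0 -0.51 0.343 -0.3 0 0 0;0 -0.56 0.377 -0.3 0 0 0;0 -0.6 0.405 -0.3 0 0 0;0 -0.625 0.42 -0.3 0 0 0;0 -0.634 0.427 -0.3 0 0 0;0 -0.634 0.427 -0.3 0 0 0;0 -0.634 0.427 -0.3 0 0 0;0 -0.634 0.427 -0.3 0 0 0",
)

```text
time_s: 16.37
position: [0.5476, -0.0486, 0.2234]
tcp_rot: [[0.687, 0.727, -0.001], [0.727, -0.687, 0.001], [0.0, -0.001, -1.0]]
force: [-0.5, -0.9, -4.7]
opening: 0.596
grasp_force: 29.9
```

```bash
python3 -c "
from h import *
st()
plan([.5485,-.05,.111],-43.4)"
```

```text
t 16.37 pos [ 0.5476 -0.0486  0.2234] yaw -43.4 open 0.596 F [-0.5 -0.9 -4.7] g 29.9
shift [-0.0008  0.0035  0.2248] n=2.7 turn [-0.0013 -0.0002  0.0003] n=0.0
```

jog_arm(
  rows="0 -0.001 0.003 0.03 0 0 0;0 -0.001 0.003 0.07 0 0 0;0 -0.001 0.003 0.11 0 0 0;0 -0.001 0.003 0.15 0 0 0;0 -0.001 0.003 0.18 0 0 0;0 -0.001 0.003 0.205 0 0 0;0 -0.001 0.003 0.22 0 0 0;0 -0.001 0.003 0.22 0 0 0;0 -0.001 0.003 0.22 0 0 0",
)

```text
time_s: 17.12
position: [0.5486, -0.0505, 0.1135]
tcp_rot: [[0.687, 0.727, -0.0], [0.727, -0.687, 0.0], [-0.0, -0.0, -1.0]]
force: [0.3, -0.1, -3.7]
opening: 0.599
grasp_force: 29.9
```

```bash
cat > chk.py <<'E'
from fit import *
st(); i=int(sys.argv[1])
p=shoot('scene'); save(p,'t1'); q=shoot('side'); save(q,'t2')
a=cv2.imread('pics/t1.png')[150:280,210:340]; b=cv2.imread('pics/t2.png')[120:280,190:320]
cv2.imwrite('pics/chk%d.png'%i,np.hstack([cv2.resize(a,(390,480)),cv2.resize(b,(390,480))]))
for w in (p,q): print([np.array(d['point']) for d in spot_point(C[i],w)][:2])
plan(eval(sys.argv[2]),-43.4)
E
python3 chk.py 1 [.5485,-.05,.0881]
```

```text
t 17.12 pos [ 0.5486 -0.0505  0.1135] yaw -43.4 open 0.599 F [ 0.3 -0.1 -3.7] g 29.9
[array([ 0.5518, -0.0544,  0.0392])]
[array([ 0.5509, -0.0488,  0.0402])]
shift [ 0.0009 -0.0029  0.0528] n=0.6 turn [ 0.0024 -0.0012 -0.0006] n=0.0
```

View pics/chk1.png

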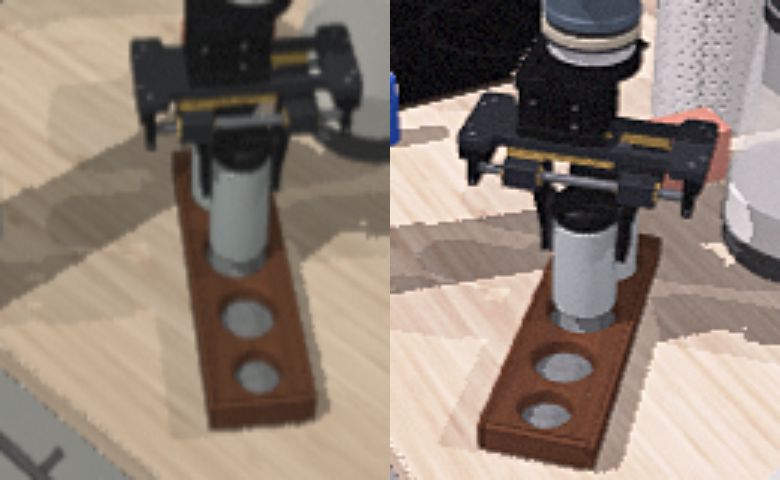

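Well aligned over the second well. Lower.

jog_arm(
  rows="0 0 -0.001 0.008 0 0 0;0 0 -0.001 0.016 0 0 0;0 0 -0.001 0.024 0 0 0;0 0 -0.001 0.032 0 0 0;0 0 -0.001 0.04 0 0 0;0 0 -0.001 0.046 0 0 0;0 0 -0.001 0.048 0 0 0;0 0 -0.001 0.048 0 0 0",
)

```text
time_s: 17.98
position: [0.5478, -0.0509, 0.089]
tcp_rot: [[0.688, 0.726, -0.001], [0.726, -0.688, 0.0], [-0.0, -0.001, -1.0]]
force: [0.4, 0.3, -4.0]
opening: 0.595
grasp_force: 29.9
```

jog_arm(
  rows="0 0 0 0.002 0 0 0;0 0 0 0.003 0 0 0;0 0 0 0.003 0 0 0;0.8 0 0 0.003 0 0 0;1 0 0 0.003 0 0 0;1 0 0 0.003 0 0 0;1 0 0 0.003 0 0 0;1 0 0 0.003 0 0 0;1 0 0 0.003 0 0 0;1 0 0 -0.03 0 0 0;1 0 0 -0.08 0 0 0;1 0 0 -0.15 0 0 0;1 0 0 -0.22 0 0 0;1 0 0 -0.22 0 0 0;1 0 0 -0.22 0 0 0",
)

```text
time_s: 19.23
position: [0.5495, -0.0513, 0.2019]
tcp_rot: [[0.688, 0.726, 0.005], [0.726, -0.688, -0.002], [0.003, 0.005, -1.0]]
force: [-0.2, 0.5, -0.3]
opening: 1.002
grasp_force: 0.0
```

Run:
```python
from fit import *
st()
p=shoot('scene'); q=shoot('side'); w=shoot('wrist')
for k in (p,q,w):
    print([np.array(d['point']) for d in spot_point(C[1],k)][:2])
    for c in C[2:]:
        x,y=SEED[c]; m=near(k,c,(x,y,H[c]/2))
        if m is not None: r=nm(lambda v:mismatch(m,can_polys(k,c,*v)),(x,y),(.006,.006)); print(c,r.x,round(r.fun,3))
plan([.4245,.1625,.2],-43.4)
```

```text
t 19.23 pos [ 0.5495 -0.0513  0.2019] yaw -43.4 open 1.002 F [-0.2  0.5 -0.3] g 0.0
[array([ 0.5518, -0.0561,  0.0146])]
canister_third [0.4223 0.1622] 0.088
canister_smallest [0.4475 0.3258] 0.12
[array([ 0.5486, -0.0481,  0.0135])]
canister_third [0.4244 0.1646] 0.077
canister_smallest [0.4507 0.3287] 0.132
[array([ 0.5445, -0.0538,  0.017 ])]
canister_third [0.423  0.1618] 0.123
shift [ 0.14   -0.4728 -0.0014] n=5.9 turn [-0.0008  0.0004 -0.0011] n=0.0
```

jog_arm(
  rows="1 0.02 -0.06 0 0 0 0;1 0.04 -0.12 0 0 0 0;1 0.055 -0.18 0 0 0 0;1 0.07 -0.24 0 0 0 0;1 0.09 -0.3 0 0 0 0;1 0.107 -0.36 0 0 0 0;1 0.125 -0.42 0 0 0 0;1 0.135 -0.46 0 0 0 0;1 0.14 -0.473 0 0 0 0;1 0.14 -0.473 0 0 0 0;1 0.14 -0.473 0 0 0 0;1 0.14 -0.473 0 0 0 0",
)

```text
time_s: 20.83
position: [0.4258, 0.1617, 0.1997]
tcp_rot: [[0.688, 0.725, 0.001], [0.725, -0.688, -0.0], [0.001, 0.001, -1.0]]
force: [0.0, 0.8, 0.3]
opening: 0.999
grasp_force: 0.0
```

```bash
python3 see.py 2 [.4235,.1625,.063]
```

```text
t 20.83 pos [0.4258 0.1617 0.1997] yaw -43.5 open 0.999 F [0.  0.8 0.3] g 0.0
[array([0.4216, 0.1621, 0.0004]), array([ 0.7514,  0.1238, -0.0014])]
canister_third [0.4237 0.1639] 0.068
shift [-0.0015 -0.0042  0.273 ] n=3.3 turn [ 0.0006 -0.0004 -0.0033] n=0.0
```

View pics/see2.png

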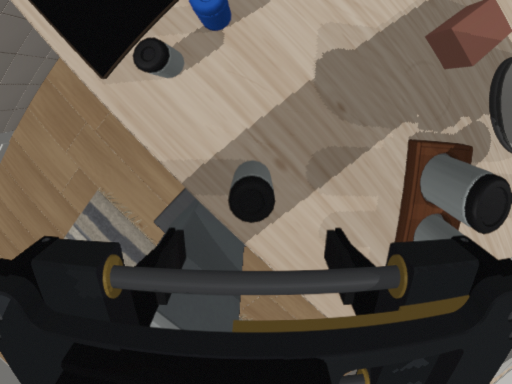

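The third canister's lid is at (251,198), centred. Descend.

jog_arm(
  rows="1 -0.001 -0.004 0.06 0 0 0;1 -0.001 -0.004 0.12 0 0 0;1 -0.001 -0.004 0.18 0 0 0;1 -0.001 -0.004 0.23 0 0 0;1 -0.001 -0.004 0.26 0 0 0;1 -0.001 -0.004 0.273 0 0 0;1 -0.001 -0.004 0.273 0 0 0;0.5 -0.001 -0.004 0.273 0 0 0;0 -0.001 -0.004 0.273 0 0 0;0 -0.001 -0.004 0.273 0 0 0;0 -0.001 -0.004 0.273 0 0 0;0 -0.001 -0.004 0.273 0 0 0;0 -0.001 -0.004 0.273 0 0 0;0 -0.001 -0.004 0.273 0 0 0;0 -0.001 -0.004 0.273 0 0 0;0 -0.001 -0.004 0.273 0 0 0",
)

```text
time_s: 22.32
position: [0.4229, 0.1635, 0.0632]
tcp_rot: [[0.688, 0.726, 0.001], [0.726, -0.688, 0.0], [0.0, 0.0, -1.0]]
force: [0.3, -1.1, 2.6]
opening: 0.498
grasp_force: 30.0
```

```bash
python3 -c "
from h import *
st()
plan([.503,-.0975,.1],-43.4)"
```

```text
t 22.32 pos [0.4229 0.1635 0.0632] yaw -43.4 open 0.498 F [ 0.3 -1.1  2.6] g 30.0
shift [-0.269   0.4753 -0.0734] n=6.6 turn [ 0.0005 -0.0005 -0.0009] n=0.0
```

jog_arm(
  rows="0 0 0 -0.02 0 0 0;0 0 0 -0.06 0 0 0;0 0 0 -0.12 0 0 0;0 0 0 -0.18 0 0 0;0 -0.02 0.04 -0.24 0 0 0;0 -0.05 0.09 -0.275 0 0 0;0 -0.08 0.145 -0.28 0 0 0;0 -0.115 0.205 -0.28 0 0 0;0 -0.15 0.265 -0.28 0 0 0;0 -0.185 0.325 -0.28 0 0 0;0 -0.215 0.38 -0.28 0 0 0;0 -0.245 0.43 -0.28 0 0 0;0 -0.262 0.46 -0.28 0 0 0;0 -0.269 0.475 -0.28 0 0 0;0 -0.269 0.475 -0.28 0 0 0;0 -0.269 0.475 -0.28 0 0 0;0 -0.269 0.475 -0.24 0 0 0;0 -0.269 0.475 -0.2 0 0 0;0 -0.269 0.475 -0.17 0 0 0;0 -0.269 0.475 -0.17 0 0 0",
)

```text
time_s: 23.98
position: [0.4996, -0.0946, 0.1454]
tcp_rot: [[0.686, 0.727, -0.007], [0.727, -0.686, 0.004], [-0.003, -0.008, -1.0]]
force: [-0.2, -0.4, -2.6]
opening: 0.496
grasp_force: 30.0
```

```bash
python3 -c "
from h import *
st()
plan([.5035,-.0975,.1],-43.4)"
```

```text
t 23.98 pos [ 0.4996 -0.0946  0.1454] yaw -43.3 open 0.496 F [-0.2 -0.4 -2.6] g 30.0
shift [0.0013 0.0104 0.0908] n=1.1 turn [-0.0101  0.0032  0.0015] n=0.1
```

jog_arm(
  rows="0 0 0 0.02 0 0 0;0 0 0 0.04 0 0 0;0 0 0 0.06 0 0 0;0 0 0 0.08 0 0 0;0 0 0 0.09 0 0 0;0 0 0 0.09 0 0 0;0 0 0 0.09 0 0 0;0 0 0 0.09 0 0 0",
)

```text
time_s: 24.65
position: [0.503, -0.0976, 0.1032]
tcp_rot: [[0.688, 0.726, 0.001], [0.726, -0.688, -0.0], [0.0, 0.001, -1.0]]
force: [0.1, -0.0, -0.9]
opening: 0.501
grasp_force: 30.0
```

```bash
python3 chk.py 2 [.5035,-.0975,.0772]
```

```text
t 24.65 pos [ 0.503  -0.0976  0.1032] yaw -43.5 open 0.501 F [ 0.1 -0.  -0.9] g 30.0
[array([ 0.5053, -0.1043,  0.0357])]
[array([ 0.5004, -0.0965,  0.0427])]
shift [0.0008 0.0006 0.0526] n=0.6 turn [ 0.0013 -0.0005 -0.0011] n=0.0
```

View pics/chk2.png

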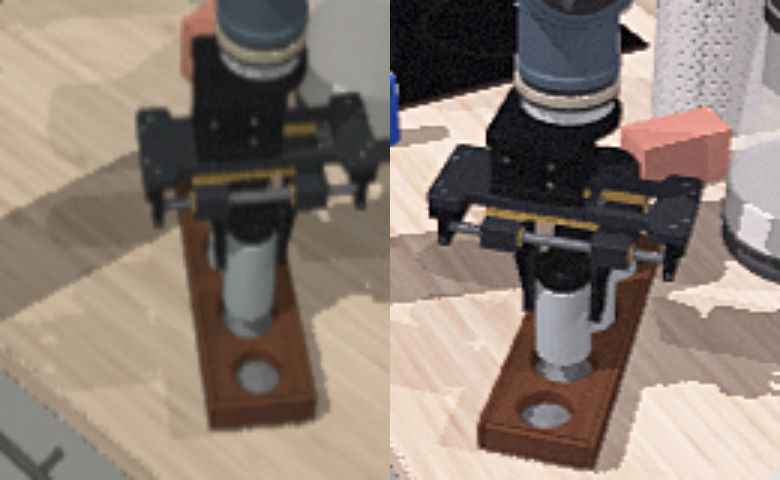

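Aligned over the third well. Lower.

jog_arm(
  rows="0 0 0 0.008 0 0 0;0 0 0 0.016 0 0 0;0 0 0 0.024 0 0 0;0 0 0 0.032 0 0 0;0 0 0 0.04 0 0 0;0 0 0 0.046 0 0 0;0 0 0 0.05 0 0 0;0 0 0 0.05 0 0 0",
)

```text
time_s: 25.52
position: [0.5025, -0.0974, 0.0776]
tcp_rot: [[0.688, 0.726, -0.001], [0.726, -0.688, 0.0], [-0.0, -0.001, -1.0]]
force: [0.4, 0.4, -1.3]
opening: 0.497
grasp_force: 30.0
```

jog_arm(
  rows="0 0 0 0.002 0 0 0;0 0 0 0.002 0 0 0;0.8 0 0 0.002 0 0 0;1 0 0 0.002 0 0 0;1 0 0 0.002 0 0 0;1 0 0 0.002 0 0 0;1 0 0 0.002 0 0 0;1 0 0 0.002 0 0 0;1 0 0 0.002 0 0 0;1 0 0 -0.03 0 0 0;1 0 0 -0.08 0 0 0;1 0 0 -0.15 0 0 0;1 0 0 -0.22 0 0 0;1 0 0 -0.25 0 0 0;1 0 0 -0.25 0 0 0;1 0 0 -0.25 0 0 0",
)

```text
time_s: 26.85
position: [0.5029, -0.0975, 0.2038]
tcp_rot: [[0.688, 0.726, 0.002], [0.726, -0.688, -0.001], [0.001, 0.002, -1.0]]
force: [0.2, 0.4, -0.0]
opening: 1.0
grasp_force: 0.0
```

Run:
```python
from fit import *
st()
p=shoot('scene'); q=shoot('side'); w=shoot('wrist')
for k in (p,q,w): print([np.array(d['point']) for d in spot_point(C[2],k)][:2])
plan([.448,.3265,.2],-43.4)
```

```text
t 26.85 pos [ 0.5029 -0.0975  0.2038] yaw -43.4 open 1.000 F [ 0.2  0.4 -0. ] g 0.0
[array([ 0.5001, -0.1021,  0.011 ])]
[array([ 0.5025, -0.099 ,  0.0182])]
[array([ 0.5022, -0.097 ,  0.017 ])]
shift [ 0.541  -0.661   0.0047] n=10.2 turn [-0.0036  0.0013 -0.001 ] n=0.0
```

jog_arm(
  rows="1 0.05 -0.06 0 0 0 0;1 0.1 -0.12 0 0 0 0;1 0.15 -0.183 0 0 0 0;1 0.2 -0.244 0 0 0 0;1 0.25 -0.305 0 0 0 0;1 0.3 -0.366 0 0 0 0;1 0.35 -0.427 0 0 0 0;1 0.4 -0.488 0 0 0 0;1 0.45 -0.55 0 0 0 0;1 0.49 -0.6 0 0 0 0;1 0.52 -0.64 0 0 0 0;1 0.54 -0.66 0 0 0 0;1 0.54 -0.66 0 0 0 0;1 0.54 -0.66 0 0 0 0;1 0.54 -0.66 0 0 0 0",
)

```text
time_s: 28.4
position: [0.4487, 0.3243, 0.2025]
tcp_rot: [[0.688, 0.726, -0.001], [0.726, -0.688, -0.001], [-0.002, 0.0, -1.0]]
force: [0.1, -0.4, 0.3]
opening: 1.0
grasp_force: 0.0
```

```bash
python3 see.py 3 [.448,.3265,.052]
```

```text
t 28.40 pos [0.4487 0.3243 0.2025] yaw -43.5 open 1.000 F [ 0.1 -0.4  0.3] g 0.0
[array([0.4495, 0.3248, 0.0005]), array([ 0.5237,  0.33  , -0.0005])]
canister_smallest [0.4492 0.327 ] 0.076
shift [ 0.0022 -0.0049  0.3018] n=3.6 turn [-0.      0.001  -0.0036] n=0.0
```

View pics/see3.png

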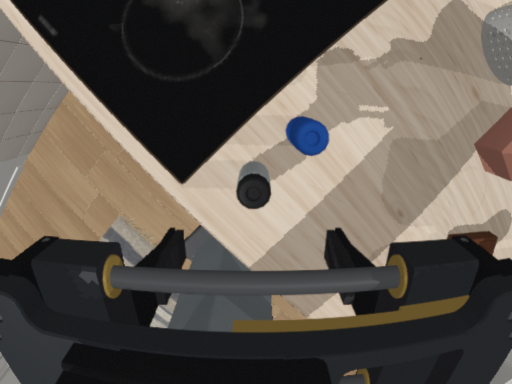

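The grey smallest canister's lid is at (253,191), centred; blue is at (307,135), clear of the right finger. Descend.

jog_arm(
  rows="0.8 0.003 -0.004 0.06 0 0 0;0.8 0.003 -0.004 0.12 0 0 0;0.8 0.003 -0.004 0.18 0 0 0;0.8 0.003 -0.004 0.23 0 0 0;0.8 0.003 -0.004 0.27 0 0 0;0.8 0.003 -0.004 0.295 0 0 0;0.8 0.003 -0.004 0.301 0 0 0;0.8 0.003 -0.004 0.301 0 0 0;0 0.003 -0.004 0.301 0 0 0;0 0.003 -0.004 0.301 0 0 0;0 0.003 -0.004 0.301 0 0 0;0 0.003 -0.004 0.301 0 0 0;0 0.003 -0.004 0.301 0 0 0;0 0.003 -0.004 0.301 0 0 0;0 0.003 -0.004 0.301 0 0 0;0 0.003 -0.004 0.301 0 0 0",
)

```text
time_s: 29.88
position: [0.4486, 0.3281, 0.0529]
tcp_rot: [[0.688, 0.726, 0.001], [0.726, -0.688, 0.0], [0.001, 0.0, -1.0]]
force: [0.4, 0.5, 2.6]
opening: 0.396
grasp_force: 29.8
```

```bash
python3 -c "
from h import *
st()
plan([.4643,-.1385,.1],-43.4)"
```

```text
t 29.88 pos [0.4486 0.3281 0.0529] yaw -43.4 open 0.396 F [0.4 0.5 2.6] g 29.8
shift [-0.656   0.6645 -0.0945] n=11.3 turn [ 0.0004 -0.0009 -0.0008] n=0.0
```

jog_arm(
  rows="0 0 0 -0.02 0 0 0;0 0 0 -0.06 0 0 0;0 0 0 -0.12 0 0 0;0 0 0 -0.18 0 0 0;0 -0.04 0.04 -0.24 0 0 0;0 -0.085 0.085 -0.28 0 0 0;0 -0.13 0.13 -0.3 0 0 0;0 -0.18 0.18 -0.3 0 0 0;0 -0.235 0.235 -0.3 0 0 0;0 -0.29 0.29 -0.3 0 0 0;0 -0.345 0.35 -0.3 0 0 0;0 -0.4 0.405 -0.3 0 0 0;0 -0.455 0.46 -0.3 0 0 0;0 -0.51 0.515 -0.3 0 0 0;0 -0.56 0.565 -0.3 0 0 0;0 -0.605 0.61 -0.3 0 0 0;0 -0.64 0.645 -0.3 0 0 0;0 -0.656 0.664 -0.3 0 0 0;0 -0.656 0.664 -0.3 0 0 0;0 -0.656 0.664 -0.3 0 0 0",
)

```text
time_s: 31.55
position: [0.4633, -0.1378, 0.2025]
tcp_rot: [[0.689, 0.725, -0.001], [0.725, -0.689, 0.001], [0.0, -0.002, -1.0]]
force: [0.3, 0.7, -2.4]
opening: 0.393
grasp_force: 29.8
```

jog_arm(
  rows="0 0 0 0 0 0 0;0 0 0 0.03 0 0 0;0 0 0 0.07 0 0 0;0 0 0 0.11 0 0 0;0 0 0 0.15 0 0 0;0 0 0 0.18 0 0 0;0 0 0 0.2 0 0 0;0 0 0 0.22 0 0 0;0 0 0 0.22 0 0 0;0 0 0 0.22 0 0 0",
)

```text
time_s: 32.38
position: [0.4634, -0.1367, 0.0923]
tcp_rot: [[0.686, 0.728, -0.002], [0.728, -0.686, 0.001], [-0.0, -0.002, -1.0]]
force: [1.0, 0.4, -1.2]
opening: 0.388
grasp_force: 29.8
```

```bash
python3 chk.py 3 [.4645,-.1385,.0669]
```

```text
t 32.38 pos [ 0.4634 -0.1367  0.0923] yaw -43.3 open 0.388 F [ 1.   0.4 -1.2] g 29.8
[array([0.5253, 0.3253, 0.0005])]
[array([ 0.4591, -0.139 ,  0.0376]), array([ 0.5236,  0.3259, -0.0003])]
shift [-0.0002  0.0007  0.0528] n=0.6 turn [ 0.0018 -0.0005 -0.0001] n=0.0
```

View pics/chk3.png

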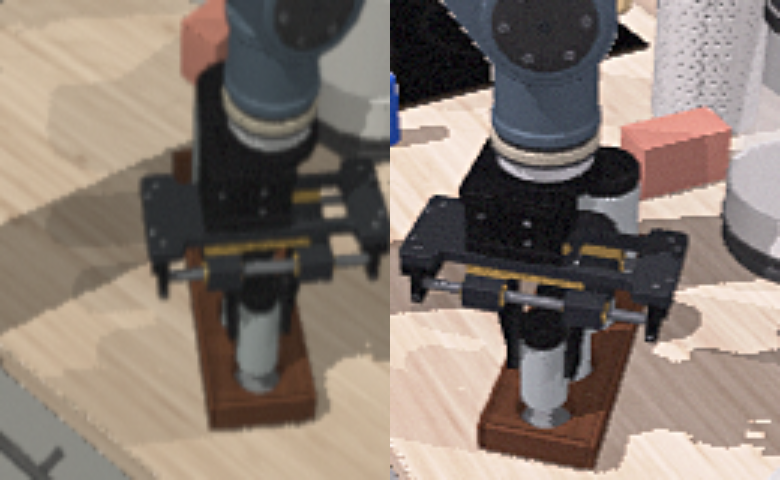

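Aligned over the smallest well. Lower.

jog_arm(
  rows="0 0 0 0.008 0 0 0;0 0 0 0.016 0 0 0;0 0 0 0.024 0 0 0;0 0 0 0.032 0 0 0;0 0 0 0.04 0 0 0;0 0 0 0.046 0 0 0;0 0 0 0.05 0 0 0;0 0 0 0.05 0 0 0",
)

```text
time_s: 33.25
position: [0.4636, -0.1384, 0.0671]
tcp_rot: [[0.688, 0.726, -0.001], [0.726, -0.688, 0.0], [-0.0, -0.001, -1.0]]
force: [-0.4, -0.2, -1.7]
opening: 0.395
grasp_force: 29.8
```

jog_arm(
  rows="0 0 0 0.002 0 0 0;0 0 0 0.002 0 0 0;0.8 0 0 0.002 0 0 0;1 0 0 0.002 0 0 0;1 0 0 0.002 0 0 0;1 0 0 0.002 0 0 0;1 0 0 0.002 0 0 0;1 0 0 0.002 0 0 0;1 0 0 0.002 0 0 0;1 0 0 -0.03 0 0 0;1 0 0 -0.08 0 0 0;1 0 0 -0.15 0 0 0;1 0.05 -0.05 -0.22 0 0 0;1 0.1 -0.1 -0.28 0 0 0;1 0.15 -0.15 -0.3 0 0 0;1 0.2 -0.2 -0.3 0 0 0;1 0.25 -0.25 -0.3 0 0 0;1 0.25 -0.25 -0.3 0 0 0;1 0.25 -0.25 -0.3 0 0 0",
)

```text
time_s: 34.83
position: [0.4584, 0.04, 0.2177]
tcp_rot: [[0.684, 0.729, 0.0], [0.729, -0.684, -0.0], [-0.0, 0.0, -1.0]]
force: [0.8, -0.2, 0.3]
opening: 0.999
grasp_force: 0.0
```

Run:
```python
from fit import *
st()
p=shoot('scene'); q=shoot('side'); w=shoot('wrist')
for c in C+['tea_box','salt_box']: print(c,[[np.array(d['point']) for d in spot_point(c,k)][:1] for k in (p,q,w)])
save(p,'e1'); save(q,'e2')
a=cv2.imread('pics/e1.png')[150:280,210:340]; b=cv2.imread('pics/e2.png')[120:280,190:320]
cv2.imwrite('pics/end.png',np.hstack([cv2.resize(a,(390,480)),cv2.resize(b,(390,480))]))
```

```text
t 34.83 pos [0.4584 0.04   0.2177] yaw -43.2 open 0.999 F [ 0.8 -0.2  0.3] g 0.0
canister_largest [[array([0.597 , 0.0021, 0.0111])], [array([0.5993, 0.0006, 0.0134])], [array([0.6011, 0.0039, 0.0147])]]
canister_second [[array([ 0.7557, -0.1854, -0.0014])], [array([ 0.5475, -0.0497,  0.0144])], [array([ 0.5453, -0.0565,  0.0155])]]
canister_third [[array([ 0.5024, -0.1047,  0.0118])], [array([ 0.5035, -0.0973,  0.0142])], [array([ 0.5001, -0.1005,  0.0156])]]
canister_smallest [[array([ 0.4591, -0.1415,  0.0143])], [array([0.5238, 0.3269, 0.0009])], []]
tea_box [[array([ 0.7538,  0.1217, -0.0043])], [array([ 0.7552,  0.1236, -0.0028])], []]
salt_box [[], [array([ 0.7497, -0.1847,  0.0011])], [array([ 0.7491, -0.1825,  0.0017])]]
```

View pics/end.png

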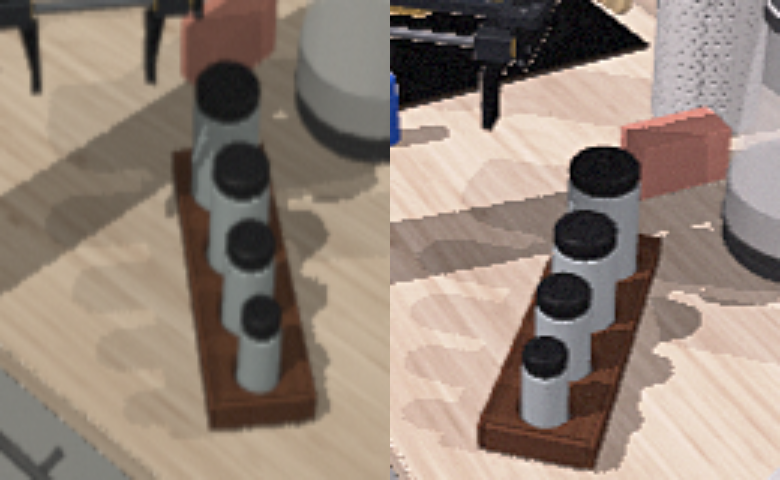

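All four stand upright and home in their wells in order of size, and the boxes haven't moved. Handing in.

```bash
python3 -c "
from rig import bot
print(bot.hand_in())"
```

```text
the job is handed in; nothing more can be done
None
```

All four canisters stand upright in their own wells in order of size, at felt height in the final pictures, with the tea box and salt carton where they were; the job is handed in at about 35 s, and no verdict came back.

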